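# Brake the spindle and hold the sprung tail slide open

### The job

Stop the turning rig's spindle: press its hinged brake pedal down to its stop with the gripper, keep it down for a second, and let it up again. Then take the tail slide by its wooden knob, draw it back against its spring until its pointer is in line with the rider on the scale, and keep holding it there so that the work can be changed: finish while still holding the slide at the rider. Leave the wooden work lying in its supports and everything else on the bench where it is.

Things in the scene. Friction and masses are not known exactly. Their poses are not given: they have to be found in the camera images.
- rig: Small wood-turning rig fixed to the bench: blue bed 470 mm long (along its y) and 90 mm wide (along its x), 50 mm high, with a white headstock (up to 181 mm high) at its +y end and the white sprung tail slide towards its -y end. Origin on the bench under the bed's middle line, 15 mm from mid-length; x points across the bed to the far side from the robot, y along the bed to the headstock. It is turned up to 0.18 rad from the world axes.
- tail_slide (a joint): Travel of the tail slide in m: 0 home (towards the headstock), grows as it is drawn along the rig's -y, up to 0.100. A spring pulls it home: about 6 N at 0 and 14 N at 0.07, plus 1 N friction; let go, it returns to 0.
- knob_center (a point): Centre of the tail slide's upright round wooden knob: 26 mm in diameter, 52 mm tall (26 mm above and below this point), on a 12 mm steel stem above the slide's white round body, whose top is 50 mm below this point; free all round and above. The centre is 188 mm above the bench and moves with the slide.
- pointer (a point): Outer tip of the slide's pointer, a thin dark bar 5 mm wide that sticks out from the slide's foot to the far (+x) side of the rig, over the scale; moves with the slide (70 mm to the rig's +x from the knob's axis, same y as the knob).
- rider: The mark: a steel clip with a brass thumbscrew clamped on the aluminium scale along the bed's far edge. Its plate is 16 mm wide (along the rig's y), its top is 57 mm above the bench, below the pointer, so the pointer passes over it. Origin on the scale's surface at the middle of the plate's width; its axes are parallel to the rig's. It sits 40 to 75 mm from the pointer's home place; the slide is at the mark when pointer and origin have the same y in the rig's frame.
- blank: The work: a round wooden tool handle 32 mm in diameter, 108 mm long, lying loose in two supports on the rig between the headstock and the tail slide. Origin on its axis at mid-length, 115 mm above the bench; y along its axis.
- pedal_base: Brake pedal's fixed dark steel base, 136 mm (x) by 90 mm (y), 12 mm thick. Origin under its centre; its x points away from the pad's free edge to the hinge (hinge axis 55 mm to +x, 32 mm above the bench). It stands left or right in front of the rig, the pad's free edge towards the robot, turned up to 0.35 rad.
- pedal (a joint): Pedal angle in rad: 0 up at rest, 0.28 fully down at its stop, when the plate is level. A spring lifts it: pressing at the pad takes about 5 N at first, 11 N at the stop.
- pedal_pad (a point): Centre of the top of the pedal's black ribbed rubber pad, 62 mm along x and 66 mm wide; 85 mm from the hinge, about 63 mm above the bench at rest and 40 mm when fully down (it moves almost straight down).
- dish: Heavy steel parts dish 120 mm in diameter, 28 mm tall, origin under its centre, fixed; it stands on the side where the pedal is not.
- wax_jar: closed round wax jar, 60 mm in diameter, 55 mm tall, origin under its centre; a bystander, between robot and rig
- sanding_block: cork sanding block 60 x 105 x 30 mm, origin under its centre; a bystander, between robot and rig
- screwdriver: screwdriver with a dark wooden handle, 240 mm, lying on the bench at the right; a bystander
- hammer: hammer, 270 mm, lying on the bench at the left; a bystander
- spare_handle: turned wooden handle 120 mm tall standing on end to the right of the rig; a bystander
- offcut: round wood offcut 60 mm in diameter, 50 mm tall, to the left of the rig; a bystander
Things that resemble listed ones, but are neither listed nor needed, are in the scene too. Of the things like the pedal_base, leave any that is purple; of the rest the larger one is meant. What is shaped like the blank but turquoise is not meant.

How it is judged:
On the way, in this order (a step that is already met when the one before it is completed fails the run):
1. the gripper presses the brake pedal down to its stop and keeps it there (value of joint pedal above 0.25 rad and contact force between the fingers and pedal above 2 N), for 0.6 s.
2. the pedal is up again, and the slide is held by the gripper with its pointer over the rider (value of joint pedal below 0.06 rad and y of pointer in the frame of rider between -0.008 and 0.008 m and value of joint tail_slide above 0.03 m and contact force between the fingers and tail_slide above 3 N), for 0.5 s.
At the end, for the whole second after the job is handed in: The gripper still holds the slide (over 3 N on it) against its spring, at rest, with the pointer over the rider's plate (within 8 mm of its middle along the bed); the pedal is up; the work lies in its supports, not touched by the slide (all of step 2 and velocity of joint tail_slide between -0.01 and 0.01 m/s and x of blank in the frame of rig between -0.012 and 0.012 m and z of blank in the frame of rig above 0.105 m and contact force between blank and tail_slide below 1 N); the arm keeps its last pose, push and grip.
It fails at once if the work is pushed out of its place in the supports (more than 15 mm) (distance of blank from where it was at the start of the episode above 0.015 m).
It fails at once if a bystander on the bench is pushed more than 30 mm from its place (distance of any of wax_jar, sanding_block, screwdriver, hammer, spare_handle, offcut from where it was at the start of the episode above 0.03 m).
It also fails if it takes over 51 s, if anything falls off the work surface, if the arm or the gripper's body presses on something with over 40 N, if the wrist force passes 120 N, or if a joint passes its speed limit or range.

### The arm

A 6-joint arm with a two-finger parallel gripper is mounted at the origin on the work surface. World frame = base frame: x ahead of the robot, y to its left, z up, the work surface at z = 0. Lengths are in m, angles in rad, forces in N, time in s.
With the tool pointing down it reaches from about 0.25 to 0.725 m from the base axis. Payload 4 kg.
Tool frame: the origin (TCP) lies between the finger pads; the fingertips stand 25 mm ahead of it and the grasp point (between the pads) lies 6 mm ahead of it; z points along the fingers, y is the line along which they close (so a half turn about z gives the same grasp; the last joint's range is limited). The gripper opens to 85 mm and grips with 20 to 120 N. Pads are 22 mm wide; open, the fingers measure 114 mm over their backs; the gripper's body (76 mm by 85 mm) begins 54 mm behind the grasp point. The pads swing forward as they close: fully open they stand 13 mm farther back than shut.
Start: joints at [-1.167, 0.241, 0.005, 1.335, 0, 1.571], TCP at [0.196, -0.46, 0.256] pointing down, gripper open.
Joint ranges: [-2.72, 2.72], [-1.05, 1.87], [-1.09, 1.28], [-1.99, 2.15], [-1.42, 1.44], [-3.14, 3.14]. Speed limits (rad/s): [2.79, 2.79, 3.14, 3.14, 3.14, 3.14].

### API

Orientations are given as a unit quaternion [x, y, z, w].
In Python, from workcell import bot gives the robot as it stands. The module is installed in compiled form; this text tells all that it offers.
- The arm moves only by the shell command python3 -m pendant 'ROWS'. ROWS is JSON, one flat list of numbers, 7 for each row, row after row: the shift along the tool's x, y, z normalised to -1 to 1, where 1 is 0.5 m, then the turn, a rotation vector about the tool's x, y, z normalised to -1 to 1, where 1 is 180 degrees, then the opening, from 0 (shut) to 1 (fully open). In form: [tx, ty, tz, ax, ay, az, fingers, tx, ty, tz, ax, ay, az, fingers, ...]. A call has exactly 10 rows; each row is the pose to reach, as a shift and turn from the pose commanded when the call began, along the tool's axes at that moment, turning the shorter way round; what a row does not reach only later rows make up. A row lasts 1/12 s, in which the tool goes at most 41.7 mm and 7.16 degrees, less where a joint would pass 70% of its speed; a pose out of reach is approached as far as the arm can. A call with a number of a shift or a turn outside -1 to 1 is refused whole. A call with a gripper value outside its range is refused whole. The fingers move at their own pace and stop on an object; the grip force is fixed at half the most. Time passes only in rows, so rows that repeat a pose let the fingers close, or fill a call up. It gives the time, the measured TCP pose, the force, the opening and the grip force at its end, in the units of the state.
- bot.get_obs(): the state, without advancing time (a new reading comes with each control period).
- bot.camera(name): name is "scene" or "top" or "wrist"; returns a dict with "pixels" (384x512x3 uint8, red, green, blue), "mtx" (3x3 intrinsics, pixels), "k1" (the pictures are not rectified: a ray, as slopes to the right and down, at radius r is drawn at 1 + k1 r^2 times it, then the intrinsics apply), "cam_to_world" (4x4, takes a point from camera to world coordinates); the wrist camera has in their place "hand_eye" (4x4, takes a point from camera to tool coordinates, whose origin is the TCP and whose axes are the flange's). Camera axes: x right, y up, looking along -z (the intrinsics and any distortion apply to the point x, -y, -z); pixel columns grow to the right and rows downward; lengths in m; the calibration is good to about 2 mm. A picture is of the moment at which its call begins: read the wrist's pose just before it. There is no depth.
- bot.job_done(): hands the job in; it is judged then, once.
The state is a dict: "clock": time; "joint_pos": joint angles; "joint_vel": joint speeds; "tau": joint torques, N m; "eef_pos": TCP position; "tool_rot": TCP orientation; "ft_force": force on the tool from outside, world axes, zero at the start; "ft_torque": the same for the moment, N m; "grip_width": finger opening in m; "grasp_force": force on a finger pad.
Only numpy, scipy, OpenCV 4.12 (cv2) and the standard library are available. Lean on these libraries where they do the work, as an engineer would, in place of code of your own. Each camera call takes 0.05 s, during which the arm holds its last target. There are 200 camera calls.

## Working session

There is one attempt and no reset: what is moved stays moved. The work goes in short steps, Python scripts to look and compute and a shell command to move; the robot and the scene stay as the last step left them, time stands still between calls to the robot, and variables do not carry over. Pictures are saved under pics/ and viewed, at most 10 in all, crops included, and the job is handed in when it is done.

```bash
mkdir -p pics; cat > h.py <<'E'
import numpy as np, cv2
from scipy.spatial.transform import Rotation as R
from workcell import bot
def snap(n,f):
    o=bot.get_obs(); c=bot.camera(n); cv2.imwrite(f'pics/{f}.png',c['pixels'][:,:,::-1])
    if n=='wrist':
        T=np.eye(4);T[:3,:3]=R.from_quat(o['tool_rot']).as_matrix();T[:3,3]=o['eef_pos'];M=T@np.array(c['hand_eye'])
    else: M=np.array(c['cam_to_world'])
    np.savez(f'pics/{f}.npz',K=c['mtx'],k1=c['k1'],M=M); return c['pixels']
def px(f,u,v,z):
    d=np.load(f'pics/{f}.npz');K,M=d['K'],d['M']
    p=cv2.undistortPoints(np.array([[[u,v]]],float),K,np.array([float(d['k1']),0,0,0]))[0,0]
    r=M[:3,:3]@np.array([p[0],-p[1],-1]);return M[:3,3]+r*(z-M[2,3])/r[2]
def proj(f,P):
    d=np.load(f'pics/{f}.npz');K,M=d['K'],d['M']
    q=M[:3,:3].T@(np.array(P)-M[:3,3]);x=np.array([q[0]/-q[2],-q[1]/-q[2]]);x=x*(1+float(d['k1'])*(x@x))
    return K[:2,:2]@x+K[:2,2]
E
python3 - <<'E'
from h import *
a=snap('top','top');b=snap('scene','scene')
print(bot.get_obs())
for f in('top','scene'):
    cv2.imwrite(f'pics/{f}_big.png',cv2.resize(cv2.imread(f'pics/{f}.png'),(800,600),interpolation=cv2.INTER_CUBIC)); print(np.load(f'pics/{f}.npz')['M'])
E
```

```text
{'clock': 0.1, 'joint_pos': array([-1.16697446e+00,  2.41330819e-01,  3.85507731e-03,  1.33519767e+00,
       -1.26989601e-05,  1.57078216e+00]), 'joint_vel': array([-0.00118999, -0.00027078,  0.00358712,  0.00039177, -0.00109284,
        0.00058343]), 'tau': array([-1.77532570e-05, -3.73138082e+01,  2.53009737e+01,  1.08779641e-02,
       -7.80942355e-05, -1.13442960e-05]), 'eef_pos': array([ 0.19626037, -0.45930648,  0.25550386]), 'tool_rot': array([ 9.79683291e-01,  2.00548667e-01, -1.94430902e-04, -9.18203722e-04]), 'ft_force': array([-0.40373145,  0.38016854, -0.38248273]), 'ft_torque': array([-0.00676394,  0.0284904 , -0.08143283]), 'grasp_force': 0.0, 'grip_width': 0.08538472469807988}
[[ 0.00654388  0.99188928 -0.12693635  0.26235985]
 [-0.99986544  0.00458069 -0.01575175 -0.0159104 ]
 [-0.01504254  0.12702235  0.99178579  1.92144558]
 [ 0.          0.          0.          1.        ]]
[[-4.66817663e-01 -5.51344396e-01  6.91448209e-01  1.40900410e+00]
 [ 8.84353335e-01 -2.90442800e-01  3.65461569e-01  4.79617019e-01]
 [-6.69033611e-04  7.82088446e-01  6.23167085e-01  9.59879704e-01]
 [ 0.00000000e+00  0.00000000e+00  0.00000000e+00  1.00000000e+00]]
```

View pics/top_big.png

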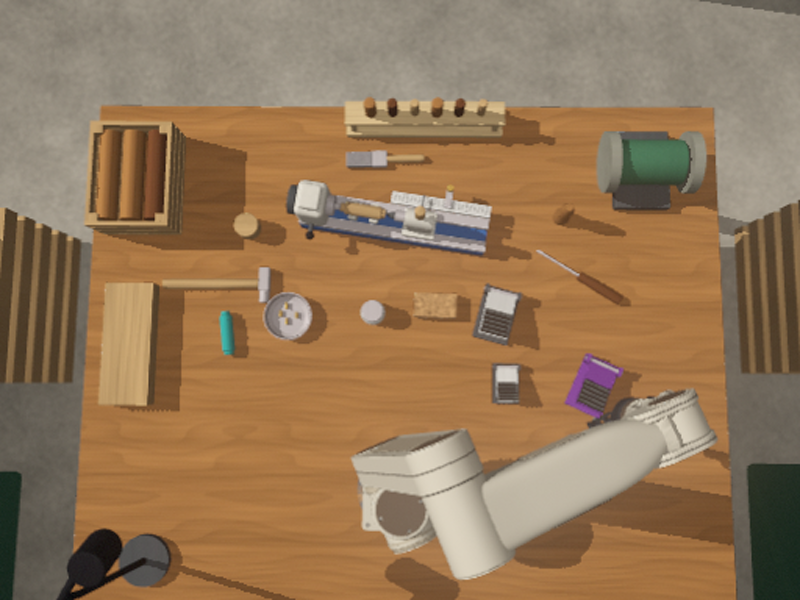

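View pics/scene_big.png

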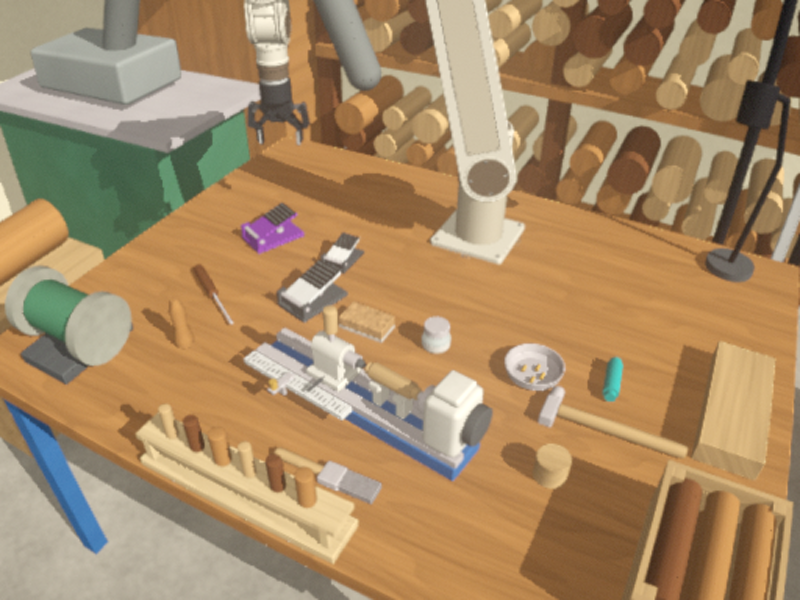

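The top view (800 px scale) shows three pedals: purple at (594,385), a small dark one at (507,383) and a larger dark one at (498,314). The larger dark one fits, because purple is excluded and the larger of the rest is meant. The rig's knob is near (420,213), the rider near (450,193), the blank near (362,210), and the turquoise thing at (227,333) is a decoy. I'll confirm this in an enlarged crop.

```bash
python3 - <<'E'
from h import *
im=cv2.imread('pics/top.png')
a=cv2.resize(im[110:170,180:320],None,fx=5.7,fy=5.7,interpolation=cv2.INTER_CUBIC)[:, :798]
b=cv2.resize(im[175:217+20,290:370],None,fx=4,fy=4,interpolation=cv2.INTER_CUBIC)
c=np.zeros((600,800,3),np.uint8);c[:a.shape[0],:a.shape[1]]=a;c[345:345+b.shape[0],:b.shape[1]]=b
s=cv2.imread('pics/scene.png')[200:264,150:262];s=cv2.resize(s,None,fx=4,fy=4,interpolation=cv2.INTER_CUBIC);c[344:600,340:788]=s
cv2.imwrite('pics/crop1.png',c)
E
```

```text
(no output)
```

View pics/crop1.png

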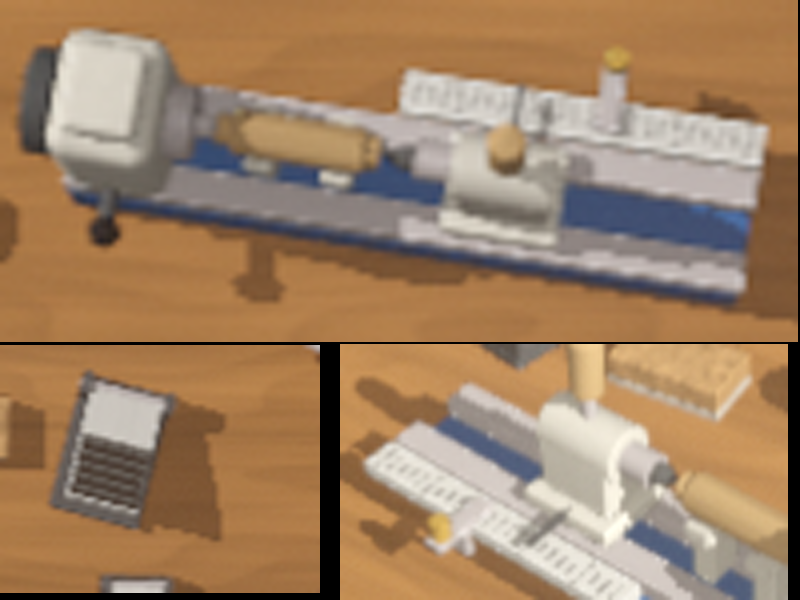

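```bash
python3 - <<'E'
from h import *
A=lambda u,v,z:px('top',180+(u+.5)/5.7-.5,110+(v+.5)/5.7-.5,z)
B=lambda u,v,z:px('top',290+(u+.5)/4-.5,175+(v-345+.5)/4-.5,z)
np.set_printoptions(precision=4,suppress=True)
c=[B(*p,.012) for p in((88,373),(174,398),(138,527),(52,505))]
for p in c:print('base',p)
print([np.linalg.norm(c[i]-c[(i+1)%4]) for i in range(4)],'ctr',np.mean(c,0))
ax=(c[0]+c[1]-c[2]-c[3])[:2];print('pedal yaw',np.arctan2(ax[1],ax[0]))
pa=[B(*p,.063) for p in((85,437),(157,455),(140,513),(68,492))];print('pad',np.mean(pa,0))
l=[A(405,70,.05),A(768,128,.05)];d=(l[0]-l[1])[:2];print('scale',l,np.arctan2(-d[0],d[1]))
l=[A(75,203,.0),A(730,303,.0)];d=(l[0]-l[1])[:2];print('bed0',l,np.linalg.norm(d),np.arctan2(-d[0],d[1]))
yaw=np.arctan2(-d[0],d[1])
k=A(507,142,.214);r=A(613,118,.057);print('knob',k,'rider',r,'blank',A(305,135,.131))
Rm=R.from_euler('z',yaw).as_matrix();print('rider-knob in rig',Rm.T@(r-k))
E
```

```text
base [ 0.5082 -0.2086  0.012 ]
base [ 0.4839 -0.2926  0.012 ]
base [ 0.3574 -0.2559  0.012 ]
base [ 0.3783 -0.1725  0.012 ]
[np.float64(0.08739136001161252), np.float64(0.1316877736290146), np.float64(0.08594392300724674), np.float64(0.13484301979664642)] ctr [ 0.4319 -0.2324  0.012 ]
pedal yaw -0.2765735429479468
pad [ 0.4048 -0.2259  0.063 ]
scale [array([0.7385, 0.0321, 0.05  ]), array([ 0.6985, -0.2169,  0.05  ])] -0.15951944062700849
bed0 [array([0.6548, 0.2649, 0.    ]), array([ 0.5854, -0.1947,  0.    ])] 0.4647792203519496 -0.1499016922350342
knob [ 0.6509 -0.0363  0.214 ] rider [ 0.7036 -0.1105  0.057 ] blank [0.674  0.0954 0.131 ]
rider-knob in rig [ 0.0632 -0.0655 -0.157 ]
```

The crop confirms the large dark pedal with a black ribbed pad: base about 133 x 87 mm (136 x 90 given), pad at (0.403,-0.225), consistent with the 30 mm offset. The knob is at (0.651,-0.036), with the rider about 65 mm back along the rig. First move: over the pad with the fingers shut.

```bash
cat >> h.py <<'E'
def go(x,y,z,yaw=None):
    o=bot.get_obs();M=R.from_quat(o['tool_rot']);d=M.inv().apply(np.array([x,y,z])-o['eef_pos'])/.5
    print('shift',d.round(3))
    if yaw is not None:
        G=R.from_euler('z',yaw)*R.from_quat([1,0,0,0]);print('turn',((M.inv()*G).as_rotvec()/np.pi).round(3))
E
python3 -c "from h import *;go(.403,-.225,.125)"
python3 -m pendant '[0.566,-0.27,0.2,0,0,0,0, 0.566,-0.27,0.2,0,0,0,0, 0.566,-0.27,0.2,0,0,0,0, 0.566,-0.27,0.2,0,0,0,0, 0.566,-0.27,0.2,0,0,0,0, 0.566,-0.27,0.2,0,0,0,0, 0.566,-0.27,0.2,0,0,0,0, 0.566,-0.27,0.2,0,0,0,0, 0.566,-0.27,0.2,0,0,0,0, 0.566,-0.27,0.2,0,0,0,0]'
python3 -c "
from h import *;o=bot.get_obs();print(o['joint_pos'],o['ft_force']);go(.403,-.225,.065)"
```

```text
shift [ 0.564 -0.268  0.262]
clock: 0.93
eef_pos: [0.4039, -0.2225, 0.1552]
tool_rot: [0.979, 0.203, -0.001, -0.001]
ft_force: [0.2, -0.5, -0.3]
grip_width: -0.0002
grasp_force: 0.0
[-5.03382190e-01  2.39604596e-01 -2.72520757e-01  1.06144953e+00
 -2.98668965e-04  2.22980239e+00] [ 0.17419118 -0.48191232 -0.30956437]
shift [-0.003  0.004  0.18 ]
```

```bash

python3 -m pendant '[-0.003,0.004,0.04,0,0,0,0, -0.003,0.004,0.08,0,0,0,0, -0.003,0.004,0.1,0,0,0,0, -0.003,0.004,0.12,0,0,0,0, -0.003,0.004,0.135,0,0,0,0, -0.003,0.004,0.15,0,0,0,0, -0.003,0.004,0.16,0,0,0,0, -0.003,0.004,0.17,0,0,0,0, -0.003,0.004,0.176,0,0,0,0, -0.003,0.004,0.18,0,0,0,0]'
```

```text
clock: 1.77
eef_pos: [0.4003, -0.2273, 0.0667]
tool_rot: [0.98, 0.199, -0.002, -0.001]
ft_force: [-8.2, 2.1, 11.0]
grip_width: 0.0
grasp_force: 5.5
```

```bash

python3 -m pendant '[0,0,0.003,0,0,0,0, 0,0,0.006,0,0,0,0, 0,0,0.009,0,0,0,0, 0,0,0.012,0,0,0,0, 0,0,0.014,0,0,0,0, 0,0,0.014,0,0,0,0, 0,0,0.014,0,0,0,0, 0,0,0.014,0,0,0,0, 0,0,0.014,0,0,0,0, 0,0,0.014,0,0,0,0]'
```

```text
clock: 2.6
eef_pos: [0.4002, -0.2273, 0.0642]
tool_rot: [0.98, 0.199, -0.001, 0.0]
ft_force: [-18.1, 7.7, 46.6]
grip_width: 0.0
grasp_force: 23.4
```

The force rose sharply to 46 N with almost no further travel, so the pedal is at its stop. I'll ease off a little, hold for over a second, then lift.

```bash

python3 -m pendant '[0,0,-0.004,0,0,0,0, 0,0,-0.004,0,0,0,0, 0,0,-0.004,0,0,0,0, 0,0,-0.004,0,0,0,0, 0,0,-0.004,0,0,0,0, 0,0,-0.004,0,0,0,0, 0,0,-0.004,0,0,0,0, 0,0,-0.004,0,0,0,0, 0,0,-0.004,0,0,0,0, 0,0,-0.004,0,0,0,0]'
python3 -m pendant '[0,0,-0.004,0,0,0,0, 0,0,-0.004,0,0,0,0, 0,0,-0.03,0,0,0,0, 0,0,-0.06,0,0,0,0, 0,0,-0.1,0,0,0,0, 0,0,-0.15,0,0,0,0, 0,0,-0.23,0,0,0,0, 0,0,-0.31,0,0,0,0, 0,0,-0.39,0,0,0,0, 0,0,-0.44,0,0,0,0]'
python3 -c "
from h import *;go(.57,-.07,.31,np.pi-.155)"
```

```text
clock: 3.43
eef_pos: [0.4002, -0.2273, 0.0646]
tool_rot: [0.98, 0.199, -0.002, -0.0]
ft_force: [-13.7, 5.5, 31.5]
grip_width: 0.0002
grasp_force: 16.2
clock: 4.27
eef_pos: [0.4035, -0.2284, 0.2862]
tool_rot: [0.98, 0.2, 0.002, 0.002]
ft_force: [1.4, -0.4, 0.1]
grip_width: -0.0005
grasp_force: 0.0
shift [ 0.431 -0.161 -0.047]
turn [ 0.002  0.002 -0.823]
```

```bash

python3 -m pendant '[0.43,-0.16,-0.05,0,0,-0.41,1, 0.43,-0.16,-0.05,0,0,-0.41,1, 0.43,-0.16,-0.05,0,0,-0.41,1, 0.43,-0.16,-0.05,0,0,-0.41,1, 0.43,-0.16,-0.05,0,0,-0.41,1, 0.43,-0.16,-0.05,0,0,-0.41,1, 0.43,-0.16,-0.05,0,0,-0.41,1, 0.43,-0.16,-0.05,0,0,-0.41,1, 0.43,-0.16,-0.05,0,0,-0.41,1, 0.43,-0.16,-0.05,0,0,-0.41,1]'
python3 -m pendant '[0,0,0,0,0,-0.41,1, 0,0,0,0,0,-0.41,1, 0,0,0,0,0,-0.41,1, 0,0,0,0,0,-0.41,1, 0,0,0,0,0,-0.41,1, 0,0,0,0,0,-0.41,1, 0,0,0,0,0,-0.41,1, 0,0,0,0,0,-0.41,1, 0,0,0,0,0,-0.41,1, 0,0,0,0,0,-0.41,1]'
python3 - <<'E'
from h import *
a=snap('wrist','w1');print(bot.get_obs()['joint_pos']);go(.57,-.07,.31,np.pi-.155)
cv2.imwrite('pics/w1b.png',cv2.resize(a[:,:,::-1],(800,600),interpolation=cv2.INTER_CUBIC));print(np.load('pics/w1.npz')['M'])
E
```

```text
clock: 5.1
eef_pos: [0.5694, -0.0697, 0.3064]
tool_rot: [0.675, 0.738, -0.0, 0.0]
ft_force: [0.2, -0.3, -0.1]
grip_width: 0.0853
grasp_force: 0.0
clock: 5.93
eef_pos: [0.5692, -0.0701, 0.3066]
tool_rot: [0.116, 0.993, -0.0, 0.0]
ft_force: [-0.4, 0.3, -0.2]
grip_width: 0.0854
grasp_force: 0.0
[-1.22423419e-01  3.78005892e-01  3.25062542e-01  1.51749375e+00
 -2.70391429e-04  1.07092231e-01]
shift [-0.002  0.001 -0.007]
turn [-0.     0.    -0.024]
[[ 0.2311792  -0.92003254 -0.31638001  0.48707631]
 [ 0.9729103   0.21817442  0.0764557  -0.05025365]
 [-0.0013157  -0.32548433  0.94554652  0.42436635]
 [ 0.          0.          0.          1.        ]]
```

View pics/w1b.png

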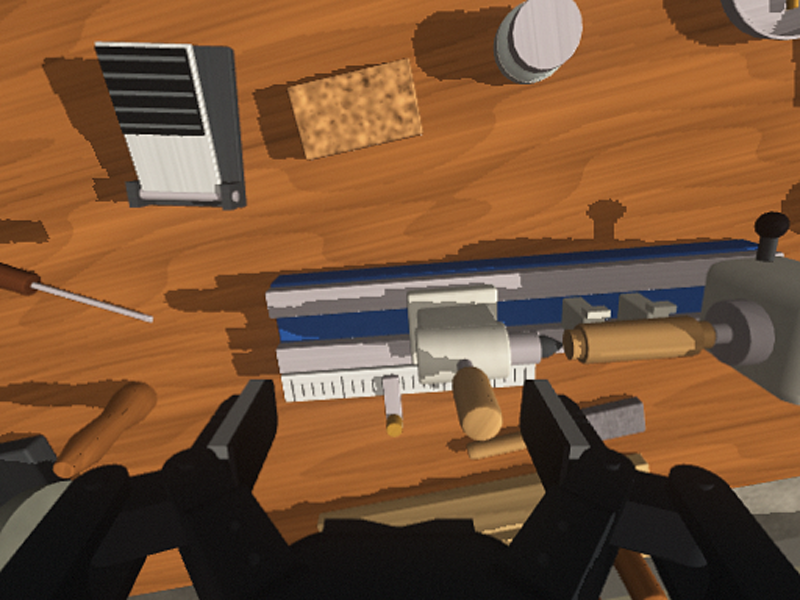

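The wrist view shows the knob's top centre near (482,422), the rider near (388,384) on the scale and the bed's edges from (268,292) to (750,243). I'll enlarge that part.

```bash
python3 - <<'E'
from h import *
a=cv2.imread('pics/w1.png')[170:290,165:345]
cv2.imwrite('pics/w1c.png',cv2.resize(a,None,fx=4.4,fy=4.4,interpolation=cv2.INTER_CUBIC))
E
```

```text
(no output)
```

View pics/w1c.png

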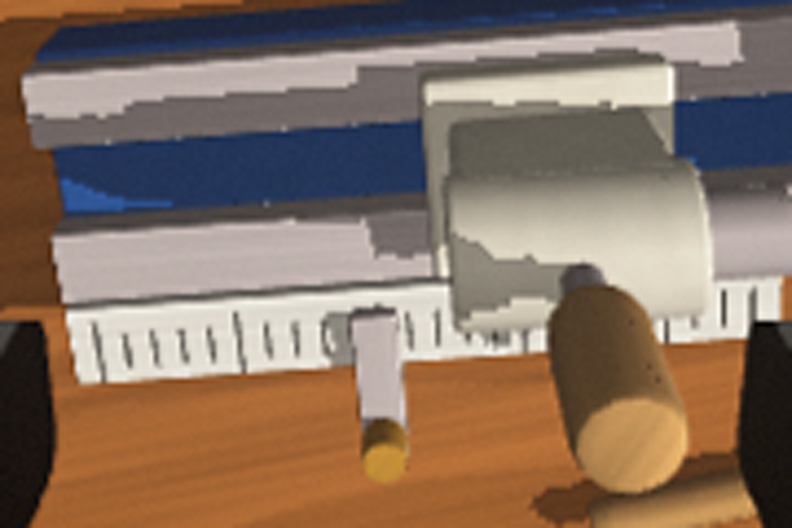

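```bash
python3 - <<'E'
from h import *
np.set_printoptions(precision=4,suppress=True)
A=lambda u,v,z:px('w1',165+(u+.5)/4.4-.5,170+(v+.5)/4.4-.5,z)
k=A(633,443,.214)
rs=[A(376,314,.057),A(383,415,.057)]
def yaw(p,q):d=(q-p)[:2];return np.arctan2(-d[0],d[1])
ys=[yaw(A(80,383,.052),A(778,340,.052)),yaw(A(68,308,.052),A(450,282,.052)),yaw(A(30,73,.052),A(420,42,.052)),yaw(A(52,237,.05),A(435,211,.05))]
print('knob',k,'rider',rs,'yaws',ys)
for y in(-.15,-.16,-.17):
    Rm=R.from_euler('z',y).as_matrix();print(y,[Rm.T@(r-k) for r in rs])
Rm=R.from_euler('z',-.155).as_matrix()
g=lambda P:(((proj('w1',P)-[165,170])+.5)*4.4-.5)
print('pred knob bottom',g(k-[0,0,.052]),'pointer',g(k*[1,1,0]+[0,0,.06]+Rm@[.07,0,0]),'body top',g(k-[0,0,.076]))
print('slide foot mid y via corners',(A(422,72,.065)+A(675,58,.065))/2, Rm.T@((A(422,72,.065)+A(675,58,.065))/2-k), Rm.T@(A(422,72,.065)-A(675,58,.065)))
E
```

```text
knob [ 0.6447 -0.0382  0.214 ] rider [array([ 0.6904, -0.1063,  0.057 ]), array([ 0.7304, -0.1135,  0.057 ])] yaws [np.float64(-0.16180593560917245), np.float64(-0.15601287649076964), np.float64(-0.14996895562511847), np.float64(-0.15801784119914794)]
-0.15 [array([ 0.0553, -0.0605, -0.157 ]), array([ 0.0959, -0.0616, -0.157 ])]
-0.16 [array([ 0.0559, -0.0599, -0.157 ]), array([ 0.0965, -0.0606, -0.157 ])]
-0.17 [array([ 0.0565, -0.0594, -0.157 ]), array([ 0.0972, -0.0597, -0.157 ])]
pred knob bottom [594.2019 314.3458] pointer [553.9023 343.1957] body top [580.3048 268.2797]
slide foot mid y via corners [ 0.6128 -0.0319  0.065 ] [-0.0325  0.0013 -0.149 ] [-0.0015 -0.0789  0.    ]
```

```bash
python3 -c "from h import *;go(.646,-.038,.305,np.pi-.158);go(.646,-.038,.196)"
```

```text
shift [-0.135  0.097  0.003]
turn [-0.     0.    -0.023]
shift [-0.135  0.098  0.221]
```

```bash

python3 -m pendant '[-0.07,0.05,0,0,0,-0.023,1, -0.135,0.098,0.003,0,0,-0.023,1, -0.135,0.098,0.003,0,0,-0.023,1, -0.135,0.098,0.04,0,0,-0.023,1, -0.135,0.098,0.08,0,0,-0.023,1, -0.135,0.098,0.12,0,0,-0.023,1, -0.135,0.098,0.16,0,0,-0.023,1, -0.135,0.098,0.2,0,0,-0.023,1, -0.135,0.098,0.221,0,0,-0.023,1, -0.135,0.098,0.221,0,0,-0.023,1]'
python3 -c "
from h import *;o=bot.get_obs();print(o['ft_force']);go(.646,-.038,.196,np.pi-.158)
a=snap('wrist','w2');cv2.imwrite('pics/w2b.png',a[:,:,::-1])"
```

```text
clock: 6.82
eef_pos: [0.6446, -0.0378, 0.1926]
tool_rot: [0.084, 0.996, -0.0, -0.003]
ft_force: [-0.5, -0.7, -1.3]
grip_width: 0.0856
grasp_force: 0.0
[-0.49560422 -0.65167226 -1.34962089]
shift [-0.003  0.    -0.007]
turn [-0.    -0.002 -0.003]
```

View pics/w2b.png

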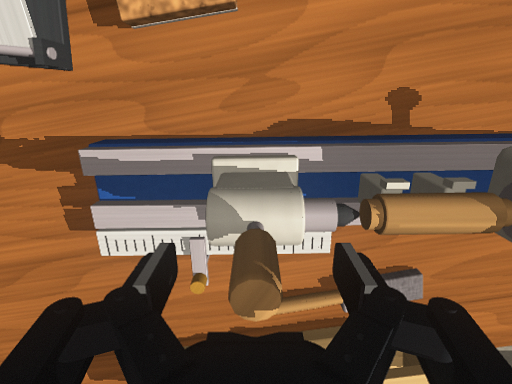

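The knob (255,293) is centred between the fingers (inner edges about 166 and 342). I'll check its x and the rider distance from here.

```bash
python3 - <<'E'
from h import *
k=px('w2',255,293,.214);r=px('w2',198,240,.057);Rm=R.from_euler('z',-.158).as_matrix()
print(k,r,Rm.T@(r-k),Rm.T@(k-bot.get_obs()['eef_pos']))
E
python3 -m pendant '[0,0,0,0,0,0,0, 0,0,0,0,0,0,0, 0,0,0,0,0,0,0, 0,0,0,0,0,0,0, 0,0,0,0,0,0,0, 0,0,0,0,0,0,0, 0,0,0,0,0,0,0, 0,0,0,0,0,0,0, 0,0,0,0,0,0,0, 0,0,0,0,0,0,0]'
```

```text
[ 0.64089745 -0.0367917   0.214     ] [ 0.69270513 -0.10583517  0.057     ] [ 0.06202591 -0.06003186 -0.157     ] [-0.00478608  0.00019978  0.01934068]
clock: 7.7
eef_pos: [0.6468, -0.0379, 0.197]
tool_rot: [0.083, 0.997, -0.001, 0.001]
ft_force: [-1.1, -3.5, 6.0]
grip_width: 0.0251
grasp_force: 59.8
```

Gripped: opening 25 mm, 60 N. I'll draw it back smoothly.

```bash

python3 -m pendant '[0,-0.01,0,0,0,0,0, 0,-0.022,0,0,0,0,0, 0,-0.036,0,0,0,0,0, 0,-0.05,0,0,0,0,0, 0,-0.064,0,0,0,0,0, 0,-0.078,0,0,0,0,0, 0,-0.092,0,0,0,0,0, 0,-0.106,0,0,0,0,0, 0,-0.116,0,0,0,0,0, 0,-0.122,0,0,0,0,0]'
python3 -m pendant '[0,0,0,0,0,0,0, 0,0,0,0,0,0,0, 0,0,0,0,0,0,0, 0,0,0,0,0,0,0, 0,0,0,0,0,0,0, 0,0,0,0,0,0,0, 0,0,0,0,0,0,0, 0,0,0,0,0,0,0, 0,0,0,0,0,0,0, 0,0,0,0,0,0,0]'
python3 - <<'E'
from h import *
a=snap('wrist','w3');b=snap('scene','s3');c=np.zeros((600,800,3),np.uint8)
w=cv2.resize(a[215:290,120:320,::-1],None,fx=4,fy=4,interpolation=cv2.INTER_CUBIC);s=cv2.resize(b[205:265,150:250,::-1],None,fx=5,fy=5,interpolation=cv2.INTER_CUBIC)
c[:300,:800]=w;c[300:,:500]=s;cv2.imwrite('pics/c3.png',c)
E
```

```text
clock: 8.53
eef_pos: [0.6383, -0.0928, 0.197]
tool_rot: [0.081, 0.997, 0.004, 0.002]
ft_force: [3.4, 13.7, 3.7]
grip_width: 0.0246
grasp_force: 60.6
clock: 9.37
eef_pos: [0.6383, -0.0928, 0.197]
tool_rot: [0.081, 0.997, 0.004, 0.002]
ft_force: [3.0, 10.2, 4.7]
grip_width: 0.025
grasp_force: 60.4
```

View pics/c3.png

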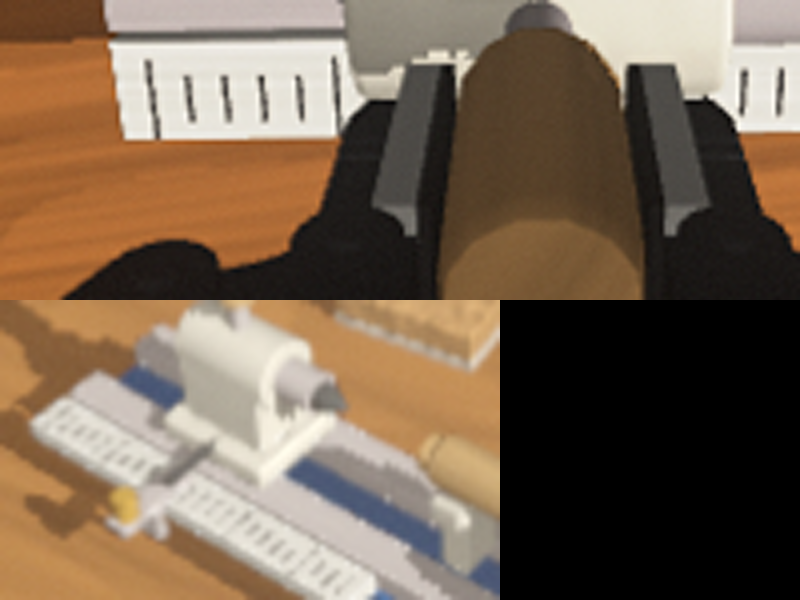

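The slide has come back about 55.5 mm, with the pointer still just short of the rider on the headstock side. Drawing 5 mm more, then checking against projections in the scene view.

```bash

python3 -m pendant '[0,-0.002,0,0,0,0,0, 0,-0.004,0,0,0,0,0, 0,-0.006,0,0,0,0,0, 0,-0.008,0,0,0,0,0, 0,-0.01,0,0,0,0,0, 0,-0.01,0,0,0,0,0, 0,-0.01,0,0,0,0,0, 0,-0.01,0,0,0,0,0, 0,-0.01,0,0,0,0,0, 0,-0.01,0,0,0,0,0]'
python3 - <<'E'
from h import *
b=snap('scene','s4')
Rm=R.from_euler('z',-.158).as_matrix();o=bot.get_obs();t=o['eef_pos'];print('drawn',Rm.T@(t-[.6468,-.0379,.197]))
w=cv2.resize(b[225:275,155:221,::-1],None,fx=12,fy=12,interpolation=cv2.INTER_CUBIC)
w0=cv2.imread('pics/scene.png')[225:275,155:221];cv2.imwrite('pics/c4.png',w)
g=lambda P:((proj('s4',P)-[155,225]+.5)*12-.5).round()
ko=np.array([t[0],t[1],.06])
for x in(.04,.055,.07):print('pointer',x,g(ko+Rm@[x,0,0]))
r=np.array([.6904,-.1063,.057])
for x,y in((0,-.008),(0,.008),(.03,-.008),(.03,.008),(0,0),(.03,0)):print('rider',x,y,g(r+Rm@[x,y,0]))
E
```

```text
clock: 10.3
eef_pos: [0.6376, -0.0972, 0.197]
tool_rot: [0.081, 0.997, 0.004, 0.002]
ft_force: [3.2, 11.9, 4.7]
grip_width: 0.025
grasp_force: 60.6
drawn [ 2.57858981e-04 -5.99907293e-02  2.28018389e-05]
pointer 0.04 [429. 123.]
pointer 0.055 [388. 157.]
pointer 0.07 [346. 191.]
rider 0 -0.008 [368. 147.]
rider 0 0.008 [415. 175.]
rider 0.03 -0.008 [284. 216.]
rider 0.03 0.008 [331. 244.]
rider 0 0 [391. 161.]
rider 0.03 0 [307. 230.]
```

View pics/c4.png

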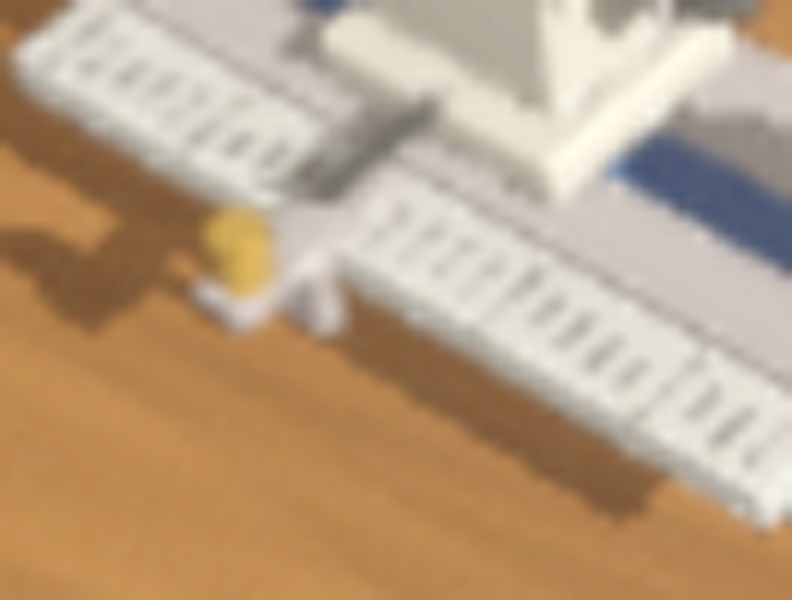

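The bar and its shadow are hard to separate by eye here. I'll read brightness profiles along the rig's y in the scene pictures, home and now.

```bash
python3 - <<'E'
from h import *
Rm=R.from_euler('z',-.158).as_matrix();k=np.array([.6450,-.0380,0]);np.set_printoptions(linewidth=220)
def prof(f,y0,y1,x,z):
    im=cv2.imread(f'pics/{f}.png').astype(np.float32);ys=np.arange(y0,y1,.002)
    P=np.array([proj(f,k+Rm@[x,y,0]+[0,0,z]) for y in ys]).astype(np.float32)
    v=cv2.remap(im,P[:,:1],P[:,1:],cv2.INTER_LINEAR)[:,0].mean(1).round().astype(int)
    print(f,x,z,' '.join(f'{round(1000*y)}:{a}' for y,a in zip(ys,v)))
for x in(.045,.055,.062):prof('scene',-.016,.017,x,.061)
for x in(.045,.055,.062):prof('s4',-.08,-.035,x,.061)
for x in(.06,.07,.08,.09,.1):prof('scene',-.085,-.035,x,.057)
for x in(.07,.08,.09):prof('s4',-.085,-.035,x,.057)
E
```

```text
scene 0.045 0.061 -16:163 -14:160 -12:162 -10:159 -8:147 -6:133 -4:126 -2:127 0:136 2:148 4:162 6:167 8:169 10:176 12:183 14:187 16:187
scene 0.055 0.061 -16:160 -14:152 -12:149 -10:148 -8:140 -6:129 -4:124 -2:127 0:142 2:164 4:181 6:190 8:191 10:191 12:190 14:189 16:197
scene 0.062 0.061 -16:179 -14:167 -12:162 -10:161 -8:164 -6:154 -4:138 -2:137 0:157 2:187 4:211 6:222 8:223 10:223 12:225 14:223 16:222
s4 0.045 0.061 -80:164 -78:161 -76:158 -74:153 -72:150 -70:145 -68:136 -66:127 -64:122 -62:121 -60:127 -58:142 -56:155 -54:163 -52:166 -50:165 -48:165 -46:164 -44:171 -42:173 -40:176 -38:179 -36:179
s4 0.055 0.061 -80:188 -78:183 -76:170 -74:155 -72:143 -70:134 -68:127 -66:119 -64:117 -62:121 -60:136 -58:162 -56:176 -54:183 -52:189 -50:191 -48:189 -46:188 -44:187 -42:186 -40:186 -38:193 -36:195
s4 0.062 0.061 -80:201 -78:188 -76:173 -74:161 -72:155 -70:149 -68:140 -66:129 -64:123 -62:124 -60:144 -58:166 -56:186 -54:202 -52:205 -50:209 -48:214 -46:214 -44:214 -42:216 -40:216 -38:215 -36:216
scene 0.06 0.057 -85:222 -83:220 -81:220 -79:222 -77:220 -75:219 -73:220 -71:212 -69:208 -67:20
[... 930 characters left out ...]
03 -49:189 -47:176 -45:179 -43:187 -41:192 -39:198 -37:181
s4 0.07 0.057 -85:185 -83:189 -81:190 -79:177 -77:150 -75:132 -73:127 -71:126 -69:121 -67:117 -65:118 -63:135 -61:160 -59:182 -57:195 -55:208 -53:219 -51:223 -49:217 -47:209 -45:202 -43:203 -41:213 -39:215 -37:206
s4 0.08 0.057 -85:213 -83:204 -81:197 -79:186 -77:178 -75:175 -73:170 -71:164 -69:166 -67:174 -65:186 -63:191 -61:195 -59:200 -57:205 -55:208 -53:210 -51:213 -49:216 -47:214 -45:211 -43:213 -41:217 -39:221 -37:218
s4 0.09 0.057 -85:164 -83:165 -81:169 -79:168 -77:166 -75:167 -73:166 -71:168 -69:172 -67:178 -65:187 -63:193 -61:198 -59:201 -57:205 -55:213 -53:219 -51:216 -49:206 -47:194 -45:180 -43:172 -41:167 -39:165 -37:166
```

Both cameras agree. The pointer moved from about -2 mm at home to about -62 mm, and the rider's plate spans about -70 to -55 mm, so the pointer is within 2 mm of its middle. I'll hold a little longer, then hand in.

```bash

python3 -m pendant '[0,0,0,0,0,0,0, 0,0,0,0,0,0,0, 0,0,0,0,0,0,0, 0,0,0,0,0,0,0, 0,0,0,0,0,0,0, 0,0,0,0,0,0,0, 0,0,0,0,0,0,0, 0,0,0,0,0,0,0, 0,0,0,0,0,0,0, 0,0,0,0,0,0,0]'
python3 -c "from workcell import bot;print(bot.job_done())"
```

```text
clock: 11.18
eef_pos: [0.6376, -0.0972, 0.197]
tool_rot: [0.081, 0.997, 0.004, 0.002]
ft_force: [2.9, 12.4, 4.2]
grip_width: 0.0247
grasp_force: 60.6
the job is handed in; nothing more can be done
None
```

I pressed the brake pedal to its stop, held it for over a second and let it up. I then drew the slide back about 60 mm, which puts its pointer within about 2 mm of the rider's middle by my measurements; it is still held there at 60 N grip, and the job is handed in (no verdict was returned).

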